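Plug a rigid blow-off tube into its air coupling

TASK

Take the blue-gripped blow-off tube out of the wooden rack and push it, straight down, into the open push-in coupling with the blue collar until the hidden grip inside has caught it, so that it stays fully in by itself when you let go. Push gently and by feel, never harder than about 15 N, and once the tube is let go and holding, swing that coupling's yellow-knobbed air lever fully over to open. Leave the orange tube, the capped coupling with its red lever and everything else on the bench alone.

Things in the scene. Friction and masses are not known exactly. Their poses are not given: they have to be found in the camera images.
- tube_center (a point): centre of the blue grip (22 mm thick, from 28 mm below to 24 mm above it) of the tube to be fitted; z along the tube to its nozzle. It stands upright and loose, nipple down, in a hole of the rack (2 mm slack), grip resting on the rack's top. 116 mm long, 80 to 180 g; 12 mm nozzle tube up to 34 mm above this point. Fits at any turn about its axis. The blue grip has black bands.
- tube_end (a point): lower end of the same tube's steel nipple, 82 mm below the grip's centre. Nipple 14 mm thick, 54 mm long up to the grip: conical tip (8 mm at the end, full width after 6.4 mm), a 3 mm land, then a narrow groove 7.6 mm long that the jaws catch in, then plain.
- port_mouth (a point): centre of the rim of the open push-in coupling with the blue collar (33 mm thick), 68 mm above the bench, bore straight down; axes of its base (port). Lead-in 25 mm wide at the rim, narrowing over 5 mm to a 17 mm bore. Jaws inside catch the tube when its end is 25 to 46 mm below the rim: how deep differs each time and cannot be seen. The tube's grip never reaches the rim.
- port: fixed aluminium base, 120 x 150 x 14 mm, of the open coupling, origin under its centre, turned up to 0.4 rad from the world's x axis; bore 40 mm to its +y, lever pivot 40 mm to its -y.
- check_valve: black disc, 13 mm wide, of the check valve deep in the open coupling, moving along the bore; its origin is the middle of its top face, which the tube's end presses on. Behind it is a stiff rubber stop (8 N per mm): over 21 N on it spoils it.
- valve (a joint): travel (m) of the sprung check valve below the jaws: 0 with no tube, 0.004 when the tube is caught and let go, 0.0055 at the rubber stop. Pushing in: free at first, then the jaws resist with up to 11 N, then the valve adds 4 to 7 N, the jaws snap behind the land and the push drops, 1.5 mm later a rubber stop (8 N per mm). If not caught, it springs back or wobbles loose.
- port_lever_tip (a point): centre of the yellow 26 mm ball on the open coupling's air lever. The 80 mm lever turns about the base's y axis at a pivot 36 mm above the bench. Shut it leans 0.5 rad to the base's -x (ball 106 mm up, 38 mm to -x of the pivot); it swings over the top 1.0 rad to lean as far to +x. Under 2 N at the ball moves it; it stays where left.
- port_lever (a joint): air lever of the open coupling: 0 shut (leaning to the base's -x), 1.0 rad fully open (leaning to +x); starts at 0 to 0.15
- other_tube_center (a point): centre of the orange grip of the other tube in the rack, like the blue one but 8 mm longer at the nozzle; 80 mm from the blue one. To be left alone.
- capped_mouth (a point): the mouth of the other coupling, grey collar, closed by a red cap; on a base like the first. To be left alone.
- capped_lever (a joint): red-knobbed lever of the capped coupling, to be left alone; 0 shut, 1.0 rad open
- rack: fixed wooden rack block 70 x 150 x 60 mm, origin under its centre; tubes stand 40 mm either side of the middle along its y axis, which one where differs. It is turned up to 0.4 rad either way.
- bowl: turned dark wooden bowl behind the work area, a bystander, 110 mm across, 50 mm tall, origin under its centre
- oil: amber bottle, a bystander, 60 mm across, 160 mm tall, origin under its centre
- blank: upright wooden cylinder, a bystander, 70 mm across, 110 mm tall, origin under its centre
- driver: red screwdriver lying far on the bench, a bystander, 200 mm long
- wrench: wrench lying at the side, a bystander, 180 mm long
- wax: brown bar of polishing wax, a bystander, 90 x 45 x 35 mm
- brush: brush lying at the side, a bystander, 200 mm long
Not all that is in view belongs to the job. There is more than one size of the part that bears tube_center; the job needs the smallest. Leave any green or purple look-alike of the part that bears capped_mouth alone.

How it is judged (in metres and radians):
On the way, in this order (a step that is already met when the one before it is completed fails the run):
1. the blue tube is caught in the open coupling and let go, with the lever still shut (value of joint valve above 0.0033 m and horizontal distance between tube_center and port_mouth below 0.008 m and contact force between the fingers and tube below 0.05 N and value of joint port_lever below 0.4 rad), for 0.2 s.
2. the yellow air lever is swung fully over (value of joint port_lever above 0.85 rad), for 0.1 s.
At the end, for the whole second after the job is handed in: The blue tube, let go, is held in the open coupling: check valve pressed in over 3.3 mm, grip centre within 8 mm of the bore's axis from above, within 0.15 rad of upright, at rest; yellow lever past 0.85 of its 1.0 rad; red lever still shut (below 0.3 rad) (value of joint valve above 0.0033 m and horizontal distance between tube_center and port_mouth below 0.008 m and angle between tube_center's own z axis and vertical below 0.15 rad and value of joint port_lever above 0.85 rad and linear speed of tube below 0.02 m/s and value of joint capped_lever below 0.3 rad); the robot touches nothing.
It fails at once if the tube is pressed onto the check valve with more than 21 N (contact force between tube and check_valve above 21 N).
It fails at once if the tube is jammed or forced in the coupling, contact forces adding up to over 80 N (contact force between tube and port above 80 N).
It fails at once if the orange tube is lifted or shoved by more than 15 mm (distance of other_tube_center from where it was at the start of the episode above 0.015 m).
It fails at once if the capped coupling's lever is swung (value of joint capped_lever above 0.3 rad).
It fails at once if a bystander is moved by more than 30 mm (distance of any of bowl, oil, blank, driver, wrench, wax, brush from where it was at the start of the episode above 0.03 m).
It also fails if it takes over 58 s, if anything falls off the work surface, if the arm or the gripper's body presses on something with over 40 N, if the wrist force passes 120 N, or if a joint passes its speed limit or range.

ROBOT

A 6-joint arm with a two-finger parallel gripper is mounted at the origin on the work surface. World frame = base frame: x ahead of the robot, y to its left, z up, the work surface at z = 0. Lengths are in mm, angles in rad, forces in N, time in s.
With the tool pointing down it reaches from about 250 to 725 mm from the base axis. Payload 4 kg.
Tool frame: the origin (TCP) lies midway between the tips of the shut fingers; the grasp point (between the pads) lies 19 mm behind it; x points along the fingers, y is the direction in which the jaws open and shut, and the axes are right-handed (so a half turn about x gives the same grasp; the last joint's range is limited). The gripper opens to 85 mm and grips with 20 to 120 N. Pads are 22 mm wide; open, the fingers measure 114 mm over their backs; the gripper's body (76 mm by 85 mm) begins 54 mm behind the grasp point. The pads swing forward as they close: fully open they stand 13 mm farther back than shut.
Start: joints at [-1.281, 0.241, 0.005, 1.335, 0, 1.571], TCP at [142.878, -479.151, 231.306] pointing down, gripper open.
Joint ranges: [-2.72, 2.72], [-1.05, 1.87], [-1.09, 1.28], [-1.99, 2.15], [-1.42, 1.44], [-3.14, 3.14]. Speed limits (rad/s): [2.79, 2.79, 3.14, 3.14, 3.14, 3.14].

INTERFACE

Orientations are given as a unit quaternion [w, x, y, z].
In Python, from plant import manip gives the robot as it stands. The module is installed in compiled form; this text tells all that it offers.
- The arm moves only by the tool move_arm, never from a script. Its argument "plan" is a list of rows, each an object with "gripper": the finger opening in cm, from 0 to 8.54; "slide": the shift along the tool's x, y, z in cm, a list of three; "delta_rot": the turn, a rotation vector about the tool's x, y, z in degrees, a list of three. In form: [{"gripper": gripper, "slide": [x, y, z], "delta_rot": [ax, ay, az]}, ...]. A call has 1 to 12 rows; each row is the pose to reach, as a shift and turn from the pose measured when the call began, along the tool's axes at that moment; what a row does not reach only later rows make up. A row lasts 1/12 s, in which the tool goes at most 41.7 mm and 7.16 degrees, less where a joint would pass 70% of its speed; a pose out of reach is approached as far as the arm can. A call with a gripper value outside its range is refused whole. The fingers move at their own pace and stop on an object; "grip_force" is the grip in N (left out, the last holds). Time passes only in rows, so rows that repeat a pose let the fingers close. It gives the time, the measured TCP pose, the force and the opening at its end, in the units of the state.
- manip.state(): the state, without advancing time (a new reading comes with each control period).
- manip.capture(name): name is "scene" or "top" or "wrist"; returns a dict with "image" (384x512x3 uint8, red, green, blue), "fx", "fy", "cx", "cy" (pixels), "camera_from_world" (4x4, takes a point from world to camera coordinates). Camera axes: x right, y up, looking along -z (the intrinsics and any distortion apply to the point x, -y, -z); pixel columns grow to the right and rows downward; lengths in mm; the calibration is good to about 2 mm. The wrist camera is an equidistant fisheye: a pixel r from the principal point sees the ray r / f radians off the axis. A picture is of the moment at which its call begins. There is no depth.
- manip.close_job(): hands the job in, once; it reports no verdict.
The state is a dict: "time": time; "q": joint angles; "dq": joint speeds; "effort": joint torques, N m; "eef_pos": TCP position; "tool_rot": TCP orientation; "wrist_force": force on the tool from outside, world axes, zero at the start; "moment": the same for the moment, N m; "width": finger opening in mm.
Only numpy, scipy, OpenCV 4.12 (cv2) and the standard library are available. Lean on these libraries where they do the work, as an engineer would, in place of code of your own. Each camera call takes 0.05 s, during which the arm holds its last target. There are 200 camera calls.

## Working session

There is one attempt and no reset: what is moved stays moved. The work goes in short steps, Python scripts to look and compute and a tool call to move; the robot and the scene stay as the last step left them, time stands still between calls to the robot, and variables do not carry over. Pictures are saved under pics/ and viewed, about 8 in all and at most 12, crops included, and the job is handed in when it is done.

Besides the shell and the picture viewer there is one more tool, called as name(argument=value, ...), one argument or row to a line, values as JSON. move_arm: Moves the arm, as the interface text tells. Its arguments: {"type":"object","properties":{"plan":{"type":"array","items":{"type":"object","properties":{"gripper":{"type":"number"},"slide":{"type":"array","items":{"type":"number"}},"delta_rot":{"type":"array","items":{"type":"number"}}}}},"grip_force":{"type":"number"}},"required":["plan"]}

```bash
mkdir -p pics
cat > h.py <<'E'
import numpy as np, cv2
from plant import manip
def snap(n,f):
    c=manip.capture(n); np.savez(f'{f}.npz',**c); cv2.imwrite(f'pics/{f}.png',c['image'][:,:,::-1]); return c
def load(f): return dict(np.load(f'{f}.npz'))
def ray(c,u,v):
    x,y=(u-c['cx'])/c['fx'],(v-c['cy'])/c['fy']
    T=c['camera_from_world'];R=T[:3,:3];o=-R.T@T[:3,3]
    d=R.T@np.array([x,-y,-1.]);return o,d/np.linalg.norm(d)
def onz(c,u,v,z):
    o,d=ray(c,u,v);return o+d*(z-o[2])/d[2]
def proj(c,p):
    q=c['camera_from_world'][:3]@np.append(p,1);return c['cx']+c['fx']*q[0]/-q[2],c['cy']-c['fy']*q[1]/-q[2]
E
python3 - <<'E'
from h import *
a=snap('scene','s0');b=snap('top','t0')
for c in(a,b):print(c['fx'],c['cx'],c['cy'],[k for k in c],np.round(c['camera_from_world'],3).tolist())
print(manip.state())
cv2.imwrite('pics/both.png',cv2.resize(np.hstack([a['image'],b['image']])[:,:,::-1],(800,300)))
E
```

```text
448.12158531076085 249.85178377770953 193.0030042368596 ['image', 'fx', 'fy', 'cx', 'cy', 'camera_from_world'] [[-0.249, 0.968, -0.012, 137.117], [-0.5, -0.118, 0.858, 168.078], [0.83, 0.22, 0.513, -2020.139], [0.0, 0.0, 0.0, 1.0]]
370.7438566941299 251.02041581225924 196.05068705411625 ['image', 'fx', 'fy', 'cx', 'cy', 'camera_from_world'] [[-0.024, -1.0, -0.019, 25.488], [0.996, -0.026, 0.09, -549.093], [-0.09, -0.017, 0.996, -1233.775], [0.0, 0.0, 0.0, 1.0]]
{'time': 0.1, 'q': array([-1.28100836e+00,  2.41380105e-01,  3.89952346e-03,  1.33521780e+00,
        1.31972209e-05,  1.57083351e+00]), 'dq': array([-1.61548912e-03, -2.08067828e-03,  1.59319141e-03, -6.69515541e-04,
       -9.60523035e-04, -2.57858949e-05]), 'effort': array([-3.00018601e-04, -3.73136795e+01,  2.53010988e+01,  1.09010440e-02,
        6.71852104e-05, -2.89834226e-06]), 'eef_pos': array([ 142.72018634, -478.62064423,  230.49626304]), 'tool_rot': array([-0.10141823, -0.69960625, -0.10275044,  0.69979124]), 'wrist_force': array([-0.63505435,  0.1891377 ,  0.54397032]), 'moment': array([ 0.05914021, -0.01476512, -0.01483371]), 'width': 85.62820053724003}
```

View pics/s0.png

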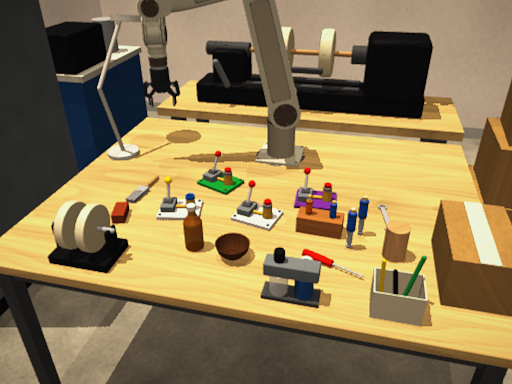

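View pics/t0.png

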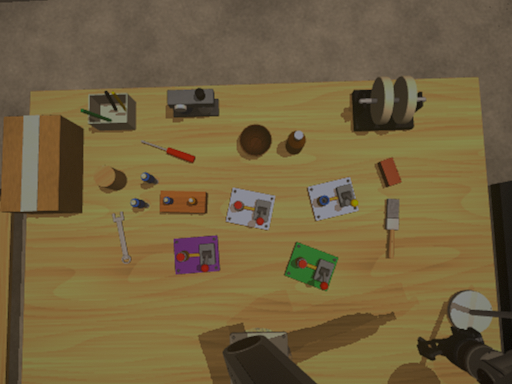

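The scene picture shows the rack at (320,222), with a blue and an orange tube standing in it. Two more blue-gripped tubes stand free on the bench at (351,228) and (364,215). The blue-collared coupling with the yellow knob is at (180,207). In the top view the rack is at (183,202), its blue tube at (168,201), the free tubes at (138,203) and (149,178), and the blue coupling at (323,201) with its knob at (354,203). I'll confirm with an enlarged crop.

Run:
```python
from h import *
a,b=load('s0'),load('t0')
k=dict(interpolation=cv2.INTER_CUBIC)
A=cv2.resize(a['image'][170:260,290:390],(400,360),**k)  #x4
B=cv2.resize(b['image'][165:228,120:210],(400,280),**k)  #x4.444
C=cv2.resize(a['image'][165:230,140:240],(400,260),**k)  #x4
D=cv2.resize(b['image'][170:228,300:372],(400,322),**k)  #x5.556
im=np.zeros((600,800,3),np.uint8)
im[:360,:400]=A;im[:280,400:]=B;im[340:600,:400]=C;im[278:600,400:]=D
cv2.imwrite('pics/crop1.png',im[:,:,::-1])
```

```text
(no output)
```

View pics/crop1.png

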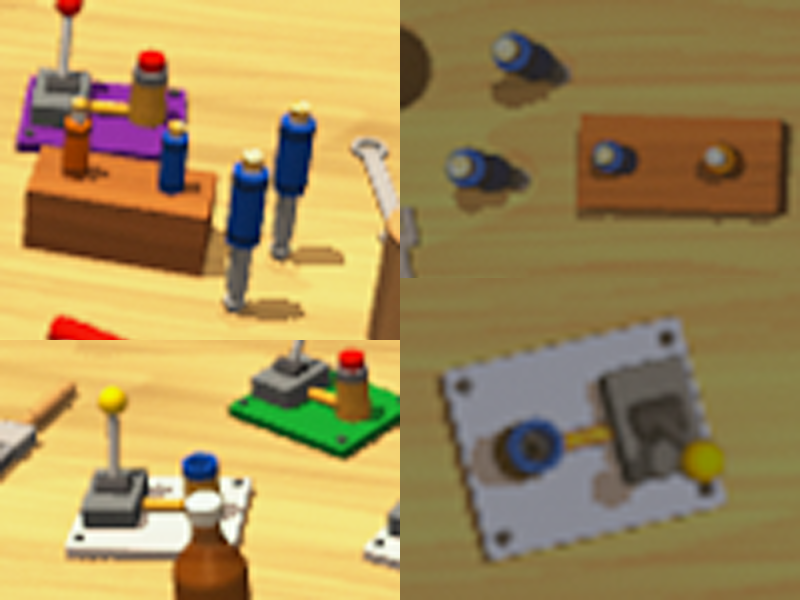

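The blue tube in the rack, at (168,201) in the top view, is the smallest. The two free-standing ones are longer and thicker, so I'll leave them alone. The blue collar at about (323,201) with the yellow knob is the target. Next I'll measure both.

Run:
```python
from h import *
b=load('t0');a=load('s0')
def blobs(c,lo,hi,box,mn=8):
    x0,y0,x1,y1=box
    im=c['image'];h=cv2.cvtColor(im,cv2.COLOR_RGB2HSV);m=cv2.inRange(h,lo,hi);k=np.zeros_like(m);k[y0:y1,x0:x1]=m[y0:y1,x0:x1]
    cs,_=cv2.findContours(k,cv2.RETR_EXTERNAL,cv2.CHAIN_APPROX_NONE)
    return sorted([(cv2.contourArea(q),cv2.minAreaRect(q)) for q in cs if cv2.contourArea(q)>mn],key=lambda t:-t[0])
def rectw(c,r,z):
    P=np.array([onz(c,u,v,z)[:2] for u,v in cv2.boxPoints(r)]);ctr=P.mean(0)
    e=[P[1]-P[0],P[2]-P[1]];return ctr.round(1),[(round(float(np.linalg.norm(x)),1),round(float(np.degrees(np.arctan2(x[1],x[0]))),1)) for x in e]
r=blobs(b,(3,120,60),(14,255,255),(155,185,212,220))
print('rack',r[:2],rectw(b,r[0][1],60))
r=blobs(b,(95,0,90),(140,70,255),(300,172,372,226))
r=blobs(b,(100,0,70),(150,60,255),(300,172,372,226)) if not r else r
print('base',r[:2],[rectw(b,q[1],14) for q in r[:1]])
r=blobs(b,(105,120,30),(125,255,255),(305,185,342,215));print('collar',r, onz(b,*r[0][1][0],68))
for z in(60,88,112): 
  for q in blobs(b,(105,90,20),(125,255,255),(156,188,182,215))[:1]: print('blue',z,q,onz(b,*q[1][0],z))
r=blobs(b,(22,180,100),(32,255,255),(345,190,372,215));print('knob',r,onz(b,*r[0][1][0],106))
r=blobs(a,(22,180,120),(32,255,255),(155,170,182,190));print('knob s',r,onz(a,*r[0][1][0],106))
r=blobs(a,(105,120,30),(125,255,255),(180,190,200,210));print('collar s',r,onz(a,*r[0][1][0],60))
r=blobs(a,(105,120,30),(125,255,255),(325,200,342,222));print('grip s',r,onz(a,*r[0][1][0],86))
```

```text
rack [(894.0, ((183.0, 201.5), (21.0, 46.0), 90.0))] (array([534.2, 236.7]), [(153.1, -91.5), (69.6, 179.3)])
base [(370.5, ((329.7264099121094, 188.79246520996094), (15.109662055969238, 43.268577575683594), 74.05460357666016)), (326.0, ((334.79241943359375, 207.5451202392578), (15.252448081970215, 43.20819091796875), 77.7352294921875))] [(array([ 568.6, -257.4]), [(148.3, -75.5), (51.7, -166.9)])]
collar [(54.0, ((324.0, 200.0), (8.0, 8.0), 90.0))] [ 526.61274674 -226.63712477   68.        ]
knob [(32.0, ((354.0000305175781, 202.50003051757812), (6.363961219787598, 6.363960266113281), 45.0))] [ 513.47228008 -313.72579808  106.        ]
knob s [(24.5, ((167.0, 179.5), (5.0, 6.0), 90.0))] [ 496.96121466 -322.54142469  106.        ]
collar s [(33.5, ((189.5, 196.5), (5.0, 7.0), 90.0))] [ 519.38275946 -231.00541278   60.        ]
grip s [(59.5, ((332.6831970214844, 210.16831970214844), (5.771215438842773, 13.930521011352539), 5.710592269897461))] [531.54820348 277.58793819  86.        ]
```

```bash
cat >> h.py <<'E'
from scipy.spatial.transform import Rotation as Ro
def cur():
    s=manip.state();q=s['tool_rot'];return s,s['eef_pos'],Ro.from_quat([*q[1:],q[0]])
def down(yaw):  # jaw axis (tool y) at yaw deg in world, x down
    y=np.array([np.cos(np.radians(yaw)),np.sin(np.radians(yaw)),0]);x=np.array([0,0,-1.]);return Ro.from_matrix(np.c_[x,y,np.cross(x,y)])
def go(p,yaw=None):
    s,p0,R=cur()
    rv=np.zeros(3) if yaw is None else np.degrees((R.inv()*down(yaw)).as_rotvec())
    print('slide cm',np.round(R.inv().apply(np.array(p)-p0)/10,2),'rot',np.round(rv,2))
def st():
    s,p,R=cur();m=R.as_matrix();print('t',round(s['time'],2),'p',p.round(1),'x',m[:,0].round(3),'yaw y',round(float(np.degrees(np.arctan2(m[1,1],m[0,1]))),1),'F',s['wrist_force'].round(2),'w',round(s['width'],1),'q',s['q'].round(2))
E
python3 - <<'E'
from h import *
st()
for y in (14.5,-165.5): go([500,262,250],y)
E
```

```text
t 0.1 p [ 142.7 -478.6  230.5] x [-0.001  0.002 -1.   ] yaw y -73.4 F [-0.64  0.19  0.54] w 85.6 q [-1.28  0.24  0.    1.34  0.    1.57]
slide cm [ -1.83 -60.77 -55.4 ] rot [-8.79e+01 -8.00e-02  9.00e-02]
slide cm [ -1.83 -60.77 -55.4 ] rot [9.21e+01 9.00e-02 9.00e-02]
```

Run:
```python
from h import *
go([480,-228,250],14.5)
```

```text
slide cm [ -1.92 -14.38 -39.48] rot [-8.79e+01 -8.00e-02  9.00e-02]
```

move_arm(
  plan=[
    {"gripper": 8.5,"slide": [-1.9,-14.4,-39.5],"delta_rot": [-88,0,0]},
    {"gripper": 8.5,"slide": [-1.9,-14.4,-39.5],"delta_rot": [-88,0,0]},
    {"gripper": 8.5,"slide": [-1.9,-14.4,-39.5],"delta_rot": [-88,0,0]},
    {"gripper": 8.5,"slide": [-1.9,-14.4,-39.5],"delta_rot": [-88,0,0]},
    {"gripper": 8.5,"slide": [-1.9,-14.4,-39.5],"delta_rot": [-88,0,0]},
    {"gripper": 8.5,"slide": [-1.9,-14.4,-39.5],"delta_rot": [-88,0,0]},
    {"gripper": 8.5,"slide": [-1.9,-14.4,-39.5],"delta_rot": [-88,0,0]},
    {"gripper": 8.5,"slide": [-1.9,-14.4,-39.5],"delta_rot": [-88,0,0]},
    {"gripper": 8.5,"slide": [-1.9,-14.4,-39.5],"delta_rot": [-88,0,0]},
    {"gripper": 8.5,"slide": [-1.9,-14.4,-39.5],"delta_rot": [-88,0,0]},
    {"gripper": 8.5,"slide": [-1.9,-14.4,-39.5],"delta_rot": [-88,0,0]},
    {"gripper": 8.5,"slide": [-1.9,-14.4,-39.5],"delta_rot": [-88,0,0]},
  ],
)

```text
time: 1.1
eef_pos: [482.2, -225.3, 248.9]
tool_rot: [0.553, 0.44, 0.555, -0.439]
wrist_force: [-0.4, -0.4, 0.0]
width: 85.3
```

```bash
cat >> h.py <<'E'
def wray(c,u,v):
    a=(u-c['cx'])/c['fx'];b=(v-c['cy'])/c['fy'];r=np.hypot(a,b);k=np.sinc(r/np.pi)
    T=c['camera_from_world'];R=T[:3,:3];return -R.T@T[:3,3],R.T@np.array([a*k,-b*k,-np.cos(r)])
def wonz(c,u,v,z):
    o,d=wray(c,u,v);return (o+d*(z-o[2])/d[2]).round(1)
def wproj(c,p):
    q=c['camera_from_world'][:3]@np.append(p,1);n=np.hypot(q[0],q[1]);t=np.arctan2(n,-q[2])
    return c['cx']+c['fx']*t*q[0]/n,c['cy']-c['fy']*t*q[1]/n
E
python3 - <<'E'
from h import *
st();c=snap('wrist','w1');print(c['fx'],c['cx'],c['cy'],wproj(c,[526,-227,68]),wproj(c,[510,-314,106]),wproj(c,[526,-227,0]))
E
```

```text
t 1.1 p [ 482.2 -225.3  248.9] x [-0.001  0.003 -1.   ] yaw y 13.2 F [-0.42 -0.39  0.04] w 85.3 q [-0.44  0.3   0.13  1.4   0.    0.9 ]
297.3186396354542 256.4152787872344 191.75221220347265 (np.float64(293.23645551965933), np.float64(182.75346718485378)) (np.float64(261.78075914452836), np.float64(263.39214385822993)) (np.float64(287.2253895278857), np.float64(170.6373925707268))
```

View pics/w1.png

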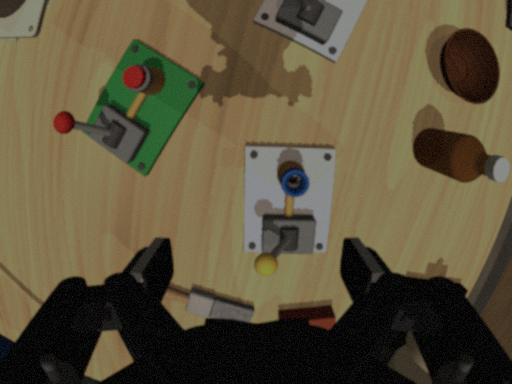

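The wrist view shows the open coupling's blue rim at about (294,182), the yellow knob at (265,264) and the white base upright between x 245 and 335. The prediction from the top view matches closely. I'll refine it now.

Run:
```python
from h import *
c=load('w1');h=cv2.cvtColor(c['image'],cv2.COLOR_RGB2HSV)
def big(lo,hi,box):
    x0,y0,x1,y1=box;m=cv2.inRange(h,lo,hi);k=np.zeros_like(m);k[y0:y1,x0:x1]=m[y0:y1,x0:x1]
    cs,_=cv2.findContours(k,0,1);return max(cs,key=cv2.contourArea)
q=big((100,120,40),(130,255,255),(270,160,320,205));e=cv2.minEnclosingCircle(q);print(e,cv2.boundingRect(q),wonz(c,*e[0],66),cv2.fitEllipse(q))
# dark bore: pixels inside collar that are dark
x,y,w,hh=cv2.boundingRect(q);g=h[y:y+hh,x:x+w,2];print(g[::2,::2])
q=big((22,150,80),(33,255,255),(245,245,290,285));e=cv2.minEnclosingCircle(q);print('knob',e,[wonz(c,*e[0],z) for z in(106,109,112)])
q=big((0,0,130),(180,50,255),(240,140,342,260));r=cv2.minAreaRect(q);P=np.array([wonz(c,*p,14)[:2] for p in cv2.boxPoints(r)]);d=np.diff(P,axis=0);print('base',r,P.mean(0),np.hypot(*d.T),np.degrees(np.arctan2(d[:,1],d[:,0])))
```

```text
((294.35089111328125, 181.85218811035156), 13.667322158813477) (281, 169, 27, 27) [ 527.3 -226.1   66. ] ((294.2947998046875, 181.943603515625), (25.72119140625, 26.710248947143555), 147.17083740234375)
[[ 50  47  51  38  34  51  60  62  64  57  48  83 131 136]
 [ 49  48  31  57  75  95 103 105  96  94  77  62 119 137]
 [ 50  34  62  90 105 101  93  92  89  99 100  97 109 134]
 [ 37  58  94 103  88  74  77  79  68  65  82 102 104 121]
 [ 41  85 105  82  61  32  35  43  45  68  67  77  99 107]
 [ 46  99  94  67  32  21   9  18  56  64  49  62  90 103]
 [ 63 107  84  49  28   9  13  23  48  43  31  63  81 102]
 [ 79 106  76  55  60  46  38  42  46  39  38  56  80 101]
 [ 97 104  77  54  54  66  69  68  54  33  44  55  80 104]
 [116 105  92  56  46  46  48  45  39  40  48  60  93 103]
 [134 108  98  69  55  47  44  39  44  50  54  78 104 114]
 [141 127 106  91  64  54  55  52  48  61  75 103 106 128]
 [143 137 105 103 102  84  72  64  75  92 103 107 122 138]
 [142 138 111  99  92 105 100 101 101 111 115 125 136 138]]
knob ((265.5625, 264.21875), 10.92263412475586) [array([ 514.3, -314.1,  106. ]), array([ 513.8, -312.5,  109. ]), array([ 513.3, -310.8,  112. ])]
base ((263.51446533203125, 199.17572021484375), (39.169410705566406, 104.2822036743164), 1.005086064338684) [ 504.05 -273.1 ] [146.69676206  49.95928342 147.14761296] [101.60100479  12.36709621 -76.19985121]
```

Run:
```python
from h import *
c=load('w1');T=c['camera_from_world'];print('cam',(-T[:3,:3].T@T[:3,3]).round(1))
go([535,240,230],13)
```

```text
cam [ 467.6 -158.8  391.1]
slide cm [  1.99  15.99 -44.12] rot [ 0.32 -0.16  0.08]
```

move_arm(
  plan=[
    {"gripper": 8.5,"slide": [1.0,8,-22]},
    {"gripper": 8.5,"slide": [2.0,16,-44.1]},
    {"gripper": 8.5,"slide": [2.0,16,-44.1]},
    {"gripper": 8.5,"slide": [2.0,16,-44.1]},
    {"gripper": 8.5,"slide": [2.0,16,-44.1]},
    {"gripper": 8.5,"slide": [2.0,16,-44.1]},
    {"gripper": 8.5,"slide": [2.0,16,-44.1]},
    {"gripper": 8.5,"slide": [2.0,16,-44.1]},
    {"gripper": 8.5,"slide": [2.0,16,-44.1]},
    {"gripper": 8.5,"slide": [2.0,16,-44.1]},
    {"gripper": 8.5,"slide": [2.0,16,-44.1]},
    {"gripper": 8.5,"slide": [2.0,16,-44.1]},
  ],
)

```text
$.plan[0]: bad value
```

Run:
```python
from h import *
st();c=snap('wrist','w2');print(wproj(c,[532,277,122]),wproj(c,[532,277,88]))
```

```text
t 1.15 p [ 481.1 -226.2  248.8] x [-0.002  0.002 -1.   ] yaw y 13.3 F [-0.21 -0.12  0.42] w 85.0 q [-0.44  0.3   0.13  1.4   0.    0.9 ]
(np.float64(383.2215227508565), np.float64(-166.7655874236832)) (np.float64(375.8240474380128), np.float64(-152.3641700204509))
```

View pics/w2.png

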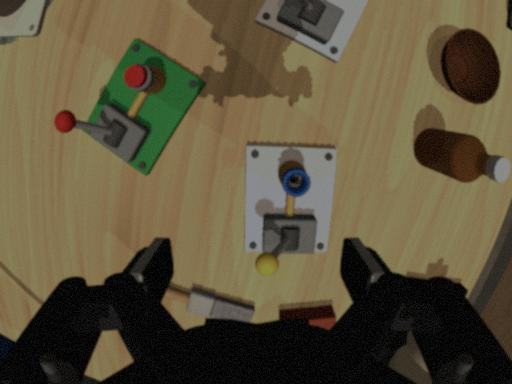

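The move was refused because its rows had no delta_rot, so the arm did not move and the picture is unchanged from w1. I'll resend it with delta_rot in each row.

move_arm(
  plan=[
    {"gripper": 8.5,"slide": [2.0,16,-44.1],"delta_rot": [0,0,0]},
    {"gripper": 8.5,"slide": [2.0,16,-44.1],"delta_rot": [0,0,0]},
    {"gripper": 8.5,"slide": [2.0,16,-44.1],"delta_rot": [0,0,0]},
    {"gripper": 8.5,"slide": [2.0,16,-44.1],"delta_rot": [0,0,0]},
    {"gripper": 8.5,"slide": [2.0,16,-44.1],"delta_rot": [0,0,0]},
    {"gripper": 8.5,"slide": [2.0,16,-44.1],"delta_rot": [0,0,0]},
    {"gripper": 8.5,"slide": [2.0,16,-44.1],"delta_rot": [0,0,0]},
    {"gripper": 8.5,"slide": [2.0,16,-44.1],"delta_rot": [0,0,0]},
    {"gripper": 8.5,"slide": [2.0,16,-44.1],"delta_rot": [0,0,0]},
    {"gripper": 8.5,"slide": [2.0,16,-44.1],"delta_rot": [0,0,0]},
    {"gripper": 8.5,"slide": [2.0,16,-44.1],"delta_rot": [0,0,0]},
    {"gripper": 8.5,"slide": [2.0,16,-44.1],"delta_rot": [0,0,0]},
  ],
)

```text
time: 2.2
eef_pos: [539.7, 243.3, 228.9]
tool_rot: [0.55, 0.442, 0.554, -0.441]
wrist_force: [-0.4, 0.1, -0.4]
width: 84.9
```

Run:
```python
from h import *
st();c=snap('wrist','w2');print(wproj(c,[532,277,122]),wproj(c,[532,277,88]))
```

```text
t 2.2 p [539.7 243.3 228.9] x [-0.003  0.004 -1.   ] yaw y 12.7 F [-0.4   0.12 -0.41] w 84.9 q [0.42 0.43 0.27 1.41 0.01 1.77]
(np.float64(255.29625245031175), np.float64(150.70443474747745)) (np.float64(255.49355204711964), np.float64(146.02383985855408))
```

View pics/w2.png

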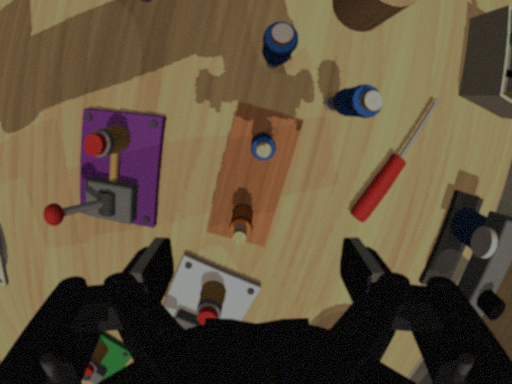

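The wrist view shows the target blue tube at (263,148), the orange tube at (240,232), and the two free blue tubes at (282,35) and (370,100). I'll compute the positions and clearances.

Run:
```python
from h import *
c=load('w2');h=cv2.cvtColor(c['image'],cv2.COLOR_RGB2HSV)
m=cv2.inRange(h,(100,110,25),(130,255,255))
cs,_=cv2.findContours(m,0,1)
for q in cs:
    if cv2.contourArea(q)>60: print(cv2.contourArea(q),cv2.boundingRect(q))
# nozzle top: pale pixels inside blue
k=np.zeros_like(m);k[135:162,250:278]=255
bl=cv2.bitwise_and(m,k);q=cv2.convexHull(cv2.findNonZero(bl));f=np.zeros_like(m);cv2.fillConvexPoly(f,q,255)
top=cv2.bitwise_and(f,cv2.inRange(h,(0,0,110),(60,130,255)));M=cv2.moments(top,True);u=M['m10']/M['m00'],M['m01']/M['m00'];print('nozzle',M['m00'],u,wonz(c,*u,122))
E=cv2.minEnclosingCircle(q);print('hull',E,wonz(c,*E[0],112),wonz(c,*E[0],105))
print('free bases?',wonz(c,370,99,160),wonz(c,335,103,60),wonz(c,283,33,160),wonz(c,275,58,60))
P=[wonz(c,*p,60)[:2] for p in[(241,104),(302,123),(262,245),(208,230)]];print('rack',P,np.mean(P,0))
```

```text
85.0 (468, 215, 17, 12)
170.0 (252, 133, 23, 26)
675.0 (334, 86, 44, 31)
525.5 (264, 23, 33, 41)
nozzle 156.0 (263.54487179487177, 150.19230769230768) [538.7 279.  122. ]
hull ((262.8577575683594, 146.0775909423828), 12.531115531921387) [537.8 281.2 112. ] [538.1 280.4 105. ]
free bases? [604.3 339.8 160. ] [603.9 338.5  60. ] [531.3 369.6 160. ] [531.7 369.   60. ]
rack [array([508.2, 313.6]), array([574.6, 308.7]), array([564.9, 164.5]), array([500.5, 168.8])] [537.05 238.9 ]
```

Run:
```python
from h import *
go([538.7,279,150],13);go([538.7,279,71],13)
```

```text
slide cm [ 7.88  0.71 -3.48] rot [-0.25 -0.25  0.13]
slide cm [15.78  0.73 -3.45] rot [-0.25 -0.25  0.13]
```

move_arm(
  plan=[
    {"gripper": 8.5,"slide": [3,0.7,-3.5],"delta_rot": [0,-0.2,0.1]},
    {"gripper": 8.5,"slide": [6,0.7,-3.5],"delta_rot": [0,-0.2,0.1]},
    {"gripper": 8.5,"slide": [8,0.7,-3.5],"delta_rot": [0,-0.2,0.1]},
    {"gripper": 8.5,"slide": [10,0.7,-3.5],"delta_rot": [0,-0.2,0.1]},
    {"gripper": 8.5,"slide": [12,0.7,-3.5],"delta_rot": [0,-0.2,0.1]},
    {"gripper": 8.5,"slide": [14,0.7,-3.5],"delta_rot": [0,-0.2,0.1]},
    {"gripper": 8.5,"slide": [15.3,0.7,-3.5],"delta_rot": [0,-0.2,0.1]},
    {"gripper": 8.5,"slide": [15.8,0.7,-3.5],"delta_rot": [0,-0.2,0.1]},
    {"gripper": 8.5,"slide": [15.8,0.7,-3.5],"delta_rot": [0,-0.2,0.1]},
    {"gripper": 8.5,"slide": [15.8,0.7,-3.5],"delta_rot": [0,-0.2,0.1]},
  ],
)

```text
time: 3.08
eef_pos: [538.8, 278.5, 71.3]
tool_rot: [0.552, 0.442, 0.552, -0.442]
wrist_force: [-0.2, -0.2, 0.2]
width: 85.2
```

Run:
```python
from h import *
st();c=snap('wrist','w3');go([538.7,279,71],13)
h=cv2.cvtColor(c['image'],cv2.COLOR_RGB2HSV)
for z in(122,88):print(wproj(c,[538.7,279,z]))
cv2.imwrite('pics/w3c.png',cv2.resize(c['image'][140:360,130:390,::-1],None,fx=2,fy=2))
```

```text
t 3.08 p [538.8 278.5  71.3] x [-0.     0.001 -1.   ] yaw y 12.6 F [-0.21 -0.16  0.16] w 85.2 q [0.48 0.56 0.05 1.06 0.   1.83]
slide cm [ 0.1  -0.05 -0.01] rot [-0.36 -0.07 -0.07]
(np.float64(253.7372766092143), np.float64(300.0948112908962))
(np.float64(254.33235971042052), np.float64(257.680844260665))
```

View pics/w3c.png

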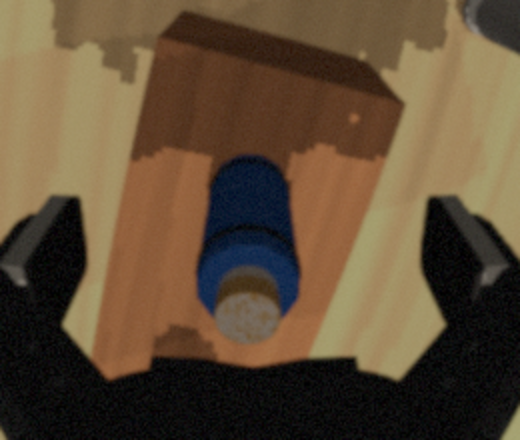

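The tube's nozzle end is at (254,298), centred between the pads and where I predicted it. I'll close the gripper.

move_arm(
  plan=[
    {"gripper": 3.5,"slide": [0,0,0],"delta_rot": [0,0,0]},
    {"gripper": 3,"slide": [0,0,0],"delta_rot": [0,0,0]},
    {"gripper": 2.5,"slide": [0,0,0],"delta_rot": [0,0,0]},
    {"gripper": 1.5,"slide": [0,0,0],"delta_rot": [0,0,0]},
    {"gripper": 1.5,"slide": [0,0,0],"delta_rot": [0,0,0]},
    {"gripper": 1.5,"slide": [0,0,0],"delta_rot": [0,0,0]},
    {"gripper": 1.5,"slide": [0,0,0],"delta_rot": [0,0,0]},
    {"gripper": 1.5,"slide": [0,0,0],"delta_rot": [0,0,0]},
  ],
  grip_force=50,
)

```text
time: 3.8
eef_pos: [539.3, 279.1, 72.3]
tool_rot: [0.552, 0.443, 0.552, -0.441]
wrist_force: [-1.1, -0.8, 3.3]
width: 21.0
```

Run:
```python
from h import *
st()
```

```text
t 3.8 p [539.3 279.1  72.3] x [ 0.001  0.002 -1.   ] yaw y 12.6 F [-1.06 -0.83  3.32] w 21.0 q [0.48 0.56 0.05 1.06 0.   1.83]
```

move_arm(
  plan=[
    {"gripper": 1.5,"slide": [-1,0,0],"delta_rot": [0,0,0]},
    {"gripper": 1.5,"slide": [-3,0,0],"delta_rot": [0,0,0]},
    {"gripper": 1.5,"slide": [-5,0,0],"delta_rot": [0,0,0]},
    {"gripper": 1.5,"slide": [-7.5,0,0],"delta_rot": [0,0,0]},
    {"gripper": 1.5,"slide": [-10,0,0],"delta_rot": [0,0,0]},
    {"gripper": 1.5,"slide": [-12.5,0,0],"delta_rot": [0,0,0]},
    {"gripper": 1.5,"slide": [-14.5,0,0],"delta_rot": [0,0,0]},
    {"gripper": 1.5,"slide": [-14.5,0,0],"delta_rot": [0,0,0]},
    {"gripper": 1.5,"slide": [-14.5,0,0],"delta_rot": [0,0,0]},
  ],
)

```text
time: 4.55
eef_pos: [539.9, 279.3, 218.9]
tool_rot: [0.553, 0.444, 0.552, -0.44]
wrist_force: [-0.7, -0.1, -1.4]
width: 21.1
```

Run:
```python
from h import *
st();go([527.3,-226.5,215],13);c=snap('wrist','w4')
```

```text
t 4.55 p [539.9 279.3 218.9] x [ 0.004  0.003 -1.   ] yaw y 12.7 F [-0.65 -0.12 -1.36] w 21.1 q [0.48 0.46 0.29 1.39 0.   1.83]
slide cm [  0.22 -12.31  49.08] rot [-0.35 -0.12 -0.28]
```

move_arm(
  plan=[
    {"gripper": 1.5,"slide": [0.1,-0.5,2],"delta_rot": [0,0,0]},
    {"gripper": 1.5,"slide": [0.2,-1.5,6],"delta_rot": [0,0,0]},
    {"gripper": 1.5,"slide": [0.2,-2.5,10],"delta_rot": [0,0,0]},
    {"gripper": 1.5,"slide": [0.2,-3.5,14],"delta_rot": [0,0,0]},
    {"gripper": 1.5,"slide": [0.2,-4.5,18],"delta_rot": [0,0,0]},
    {"gripper": 1.5,"slide": [0.2,-5.5,22],"delta_rot": [0,0,0]},
    {"gripper": 1.5,"slide": [0.2,-6.5,26],"delta_rot": [0,0,0]},
    {"gripper": 1.5,"slide": [0.2,-7.5,30],"delta_rot": [0,0,0]},
    {"gripper": 1.5,"slide": [0.2,-8.5,34],"delta_rot": [0,0,0]},
    {"gripper": 1.5,"slide": [0.2,-9.5,38],"delta_rot": [0,0,0]},
    {"gripper": 1.5,"slide": [0.2,-10.5,42],"delta_rot": [0,0,0]},
    {"gripper": 1.5,"slide": [0.2,-11.3,45],"delta_rot": [0,0,0]},
  ],
)

```text
time: 5.6
eef_pos: [525.6, -187.8, 212.2]
tool_rot: [0.55, 0.442, 0.553, -0.442]
wrist_force: [0.0, 0.4, -0.6]
width: 21.2
```

Run:
```python
from h import *
st();go([527.3,-226.5,190],13)
```

```text
t 5.6 p [ 525.6 -187.8  212.2] x [-0.002  0.002 -1.   ] yaw y 12.5 F [ 0.01  0.42 -0.61] w 21.2 q [-0.34  0.37  0.13  1.34  0.    1.01]
slide cm [ 2.21 -0.67  3.82] rot [-0.46 -0.15  0.11]
```

move_arm(
  plan=[
    {"gripper": 1.5,"slide": [1,-0.7,2],"delta_rot": [-0.5,0,0]},
    {"gripper": 1.5,"slide": [2.2,-0.7,3.8],"delta_rot": [-0.5,0,0]},
    {"gripper": 1.5,"slide": [4,-0.7,3.8],"delta_rot": [-0.5,0,0]},
    {"gripper": 1.5,"slide": [5.5,-0.7,3.8],"delta_rot": [-0.5,0,0]},
    {"gripper": 1.5,"slide": [6,-0.7,3.8],"delta_rot": [-0.5,0,0]},
    {"gripper": 1.5,"slide": [6,-0.7,3.8],"delta_rot": [-0.5,0,0]},
    {"gripper": 1.5,"slide": [6,-0.7,3.8],"delta_rot": [-0.5,0,0]},
    {"gripper": 1.5,"slide": [6,-0.7,3.8],"delta_rot": [-0.5,0,0]},
  ],
)

```text
time: 6.27
eef_pos: [527.3, -226.1, 152.7]
tool_rot: [0.553, 0.44, 0.554, -0.44]
wrist_force: [0.5, -0.6, -0.7]
width: 21.0
```

Run:
```python
from h import *
st();c=snap('wrist','w5');s,p,R=cur()
for z in(85,68):print(wproj(c,[527.3,-226.3,z]))
o=lambda d:wproj(c,p+np.array([0,0,d]));print('tube end',o(-66),'top',o(50))
t=snap('top','t5');sc=snap('scene','s5')
A=cv2.resize(c['image'][160:330,160:360,::-1],(800,680),interpolation=2)[:600,:]
cv2.imwrite('pics/w5c.png',A)
```

```text
t 6.27 p [ 527.3 -226.1  152.7] x [-0.002  0.002 -1.   ] yaw y 13.1 F [ 0.5  -0.61 -0.67] w 21.0 q [-0.41  0.43  0.07  1.21  0.    0.94]
(np.float64(255.10803954330302), np.float64(204.18267191421432))
(np.float64(255.22516422828326), np.float64(197.57553903475372))
tube end (np.float64(255.45495335752793), np.float64(204.96220985472718)) top (np.float64(254.14303732109414), np.float64(300.70938167442074))
```

View pics/w5c.png

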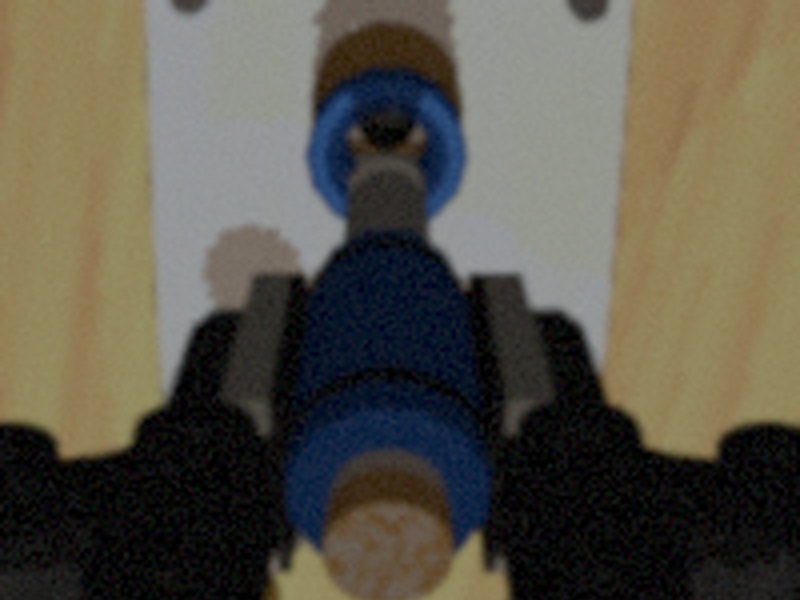

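The tube stands centred over the blue collar: both are at crop x≈387, and the rim centre is at crop v≈150 as predicted. I'll lower it gently.

move_arm(
  plan=[
    {"gripper": 1.5,"slide": [0.7,0,0],"delta_rot": [0,0,0]},
    {"gripper": 1.5,"slide": [1.4,0,0],"delta_rot": [0,0,0]},
    {"gripper": 1.5,"slide": [1.8,0,0],"delta_rot": [0,0,0]},
    {"gripper": 1.5,"slide": [2.1,0,0],"delta_rot": [0,0,0]},
    {"gripper": 1.5,"slide": [2.4,0,0],"delta_rot": [0,0,0]},
    {"gripper": 1.5,"slide": [2.7,0,0],"delta_rot": [0,0,0]},
    {"gripper": 1.5,"slide": [2.7,0,0],"delta_rot": [0,0,0]},
  ],
)

```text
time: 7.0
eef_pos: [527.1, -226.0, 125.4]
tool_rot: [0.553, 0.44, 0.555, -0.44]
wrist_force: [-0.9, -0.1, -0.4]
width: 21.2
```

Run:
```python
from h import *
st();print(manip.state()['moment']);c=snap('wrist','w6')
cv2.imwrite('pics/w6c.png',cv2.resize(cv2.convertScaleAbs(c['image'][170:320,170:350,::-1],alpha=1.8),(720,600),interpolation=2))
```

```text
t 7.0 p [ 527.1 -226.   125.4] x [-0.002  0.002 -1.   ] yaw y 13.1 F [-0.95 -0.07 -0.43] w 21.2 q [-0.41  0.45  0.02  1.15  0.    0.94]
[ 0.01155742 -0.00463481 -0.00771513]
```

View pics/w6c.png

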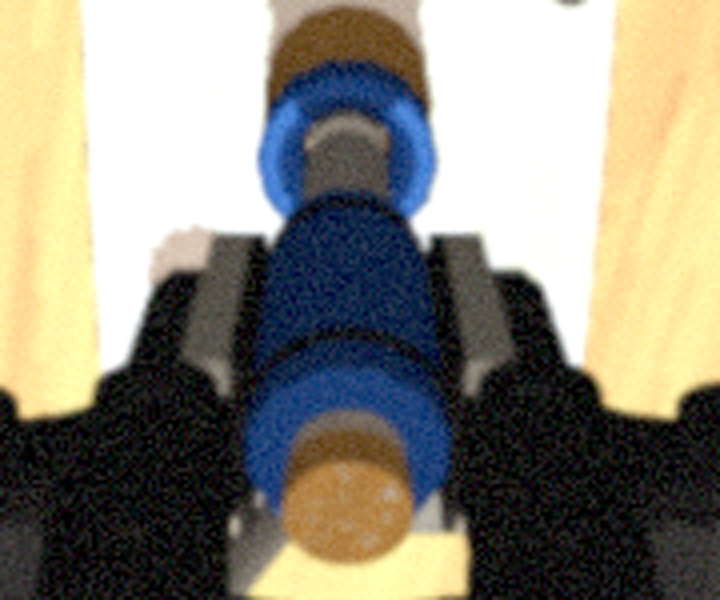

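The nipple tip is in the mouth, centred (nipple x≈347, collar x≈348), and there is no contact force. I'll keep going by feel.

move_arm(
  plan=[
    {"gripper": 1.5,"slide": [0.2,0,0],"delta_rot": [0,0,0]},
    {"gripper": 1.5,"slide": [0.4,0,0],"delta_rot": [0,0,0]},
    {"gripper": 1.5,"slide": [0.6,0,0],"delta_rot": [0,0,0]},
    {"gripper": 1.5,"slide": [0.8,0,0],"delta_rot": [0,0,0]},
  ],
)

```text
time: 7.38
eef_pos: [527.4, -226.3, 117.8]
tool_rot: [0.553, 0.44, 0.554, -0.44]
wrist_force: [0.2, -0.2, -0.0]
width: 20.5
```

move_arm(
  plan=[
    {"gripper": 1.5,"slide": [0.15,0,0],"delta_rot": [0,0,0]},
    {"gripper": 1.5,"slide": [0.3,0,0],"delta_rot": [0,0,0]},
  ],
)

```text
time: 7.55
eef_pos: [527.9, -226.8, 115.1]
tool_rot: [0.554, 0.44, 0.554, -0.44]
wrist_force: [-0.3, -1.5, 1.3]
width: 20.3
```

move_arm(
  plan=[
    {"gripper": 1.5,"slide": [0.15,0,0],"delta_rot": [0,0,0]},
    {"gripper": 1.5,"slide": [0.2,0,0],"delta_rot": [0,0,0]},
  ],
)

```text
time: 7.72
eef_pos: [528.2, -227.1, 113.3]
tool_rot: [0.554, 0.44, 0.553, -0.44]
wrist_force: [0.5, -1.0, 2.8]
width: 20.6
```

move_arm(
  plan=[
    {"gripper": 1.5,"slide": [0.1,0,0],"delta_rot": [0,0,0]},
    {"gripper": 1.5,"slide": [0.15,0,0],"delta_rot": [0,0,0]},
  ],
)

```text
time: 7.88
eef_pos: [528.4, -227.1, 112.2]
tool_rot: [0.554, 0.44, 0.553, -0.44]
wrist_force: [-0.7, -0.4, 4.3]
width: 20.8
```

move_arm(
  plan=[
    {"gripper": 1.5,"slide": [0.1,0,0],"delta_rot": [0,0,0]},
    {"gripper": 1.5,"slide": [0.15,0,0],"delta_rot": [0,0,0]},
  ],
)

```text
time: 8.05
eef_pos: [528.6, -227.1, 111.0]
tool_rot: [0.554, 0.44, 0.553, -0.44]
wrist_force: [-0.8, -0.8, 3.8]
width: 20.9
```

move_arm(
  plan=[
    {"gripper": 1.5,"slide": [0.1,0,0],"delta_rot": [0,0,0]},
  ],
)

```text
time: 8.13
eef_pos: [528.7, -227.0, 109.9]
tool_rot: [0.554, 0.44, 0.553, -0.439]
wrist_force: [0.3, -1.1, 0.6]
width: 21.1
```

move_arm(
  plan=[
    {"gripper": 1.5,"slide": [0.1,0,0],"delta_rot": [0,0,0]},
  ],
)

```text
time: 8.22
eef_pos: [528.8, -226.9, 108.7]
tool_rot: [0.554, 0.44, 0.553, -0.439]
wrist_force: [0.2, -0.6, 1.9]
width: 20.6
```

move_arm(
  plan=[
    {"gripper": 1.5,"slide": [0.1,0,0],"delta_rot": [0,0,0]},
  ],
)

```text
time: 8.3
eef_pos: [528.8, -226.9, 107.5]
tool_rot: [0.554, 0.44, 0.553, -0.439]
wrist_force: [-0.7, 0.4, 6.1]
width: 20.9
```

move_arm(
  plan=[
    {"gripper": 1.5,"slide": [0.1,0,0],"delta_rot": [0,0,0]},
  ],
)

```text
time: 8.38
eef_pos: [528.8, -226.9, 106.8]
tool_rot: [0.555, 0.44, 0.553, -0.439]
wrist_force: [-0.9, -1.1, 4.6]
width: 20.7
```

Run:
```python
from h import *
st()
```

```text
t 8.38 p [ 528.8 -226.9  106.8] x [ 0.003 -0.001 -1.   ] yaw y 13.1 F [-0.95 -1.06  4.6 ] w 20.7 q [-0.41  0.47 -0.    1.1   0.    0.94]
```

move_arm(
  plan=[
    {"gripper": 1.5,"slide": [0.12,0,0],"delta_rot": [0,0,0]},
  ],
)

```text
time: 8.47
eef_pos: [528.9, -227.0, 106.1]
tool_rot: [0.555, 0.44, 0.553, -0.439]
wrist_force: [-1.4, -0.6, 6.5]
width: 20.7
```

move_arm(
  plan=[
    {"gripper": 1.5,"slide": [0.12,0,0],"delta_rot": [0,0,0]},
  ],
)

```text
time: 8.55
eef_pos: [528.8, -227.0, 105.4]
tool_rot: [0.555, 0.44, 0.552, -0.439]
wrist_force: [-1.2, -0.4, 7.3]
width: 21.1
```

move_arm(
  plan=[
    {"gripper": 1.5,"slide": [0.12,0,0],"delta_rot": [0,0,0]},
  ],
)

```text
time: 8.63
eef_pos: [528.9, -227.0, 104.9]
tool_rot: [0.555, 0.44, 0.552, -0.439]
wrist_force: [-1.7, 0.0, 6.8]
width: 20.8
```

Run:
```python
from h import *
st();c=snap('wrist','w7');d=load('w6')
# nozzle shift in wrist image
t=d['image'][255:320,225:290];r=cv2.matchTemplate(c['image'][235:340,205:310],t,cv2.TM_CCOEFF_NORMED);m=cv2.minMaxLoc(r);print(m[1],np.array(m[3])-20)
```

```text
t 8.63 p [ 528.9 -227.   104.9] x [ 0.004 -0.001 -1.   ] yaw y 13.1 F [-1.68  0.05  6.85] w 20.8 q [-0.41  0.47 -0.01  1.09  0.    0.94]
0.9047779440879822 [0 0]
```

move_arm(
  plan=[
    {"gripper": 1.5,"slide": [0.15,0,0],"delta_rot": [0,0,0]},
  ],
)

```text
time: 8.77
eef_pos: [528.8, -226.9, 104.1]
tool_rot: [0.555, 0.44, 0.552, -0.439]
wrist_force: [-1.3, -0.3, 5.7]
width: 20.5
```

move_arm(
  plan=[
    {"gripper": 1.5,"slide": [0.15,0,0],"delta_rot": [0,0,0]},
  ],
)

```text
time: 8.85
eef_pos: [528.8, -226.9, 103.2]
tool_rot: [0.555, 0.44, 0.552, -0.439]
wrist_force: [-1.6, -0.1, 7.2]
width: 20.8
```

move_arm(
  plan=[
    {"gripper": 1.5,"slide": [0.15,0,0],"delta_rot": [0,0,0]},
  ],
)

```text
time: 8.93
eef_pos: [528.8, -226.9, 102.5]
tool_rot: [0.555, 0.441, 0.552, -0.439]
wrist_force: [-2.4, 0.6, 7.2]
width: 20.9
```

move_arm(
  plan=[
    {"gripper": 1.5,"slide": [0.15,-0.08,0],"delta_rot": [0,0,0]},
  ],
)

```text
time: 9.02
eef_pos: [528.6, -227.0, 102.0]
tool_rot: [0.556, 0.441, 0.551, -0.439]
wrist_force: [0.3, 0.9, 10.2]
width: 21.0
```

move_arm(
  plan=[
    {"gripper": 1.5,"slide": [0.15,-0.08,0],"delta_rot": [0,0,0]},
  ],
)

```text
time: 9.1
eef_pos: [528.5, -227.1, 101.9]
tool_rot: [0.556, 0.441, 0.551, -0.438]
wrist_force: [-1.4, 1.9, 10.7]
width: 21.1
```

move_arm(
  plan=[
    {"gripper": 1.5,"slide": [0.15,-0.03,0],"delta_rot": [0,0,0]},
  ],
)

```text
time: 9.18
eef_pos: [528.6, -227.1, 101.9]
tool_rot: [0.557, 0.441, 0.551, -0.438]
wrist_force: [-2.4, 0.2, 11.8]
width: 21.0
```

Run:
```python
from h import *
st()
```

```text
t 9.18 p [ 528.6 -227.1  101.9] x [ 0.01  -0.002 -1.   ] yaw y 13.1 F [-2.4   0.24 11.82] w 21.0 q [-0.41  0.46 -0.02  1.08  0.    0.94]
```

Run:
```python
from h import *
go([527.9,-226.8,100.4],13)
```

```text
slide cm [ 0.15 -0.06 -0.05] rot [ 0.09  0.23 -0.55]
```

move_arm(
  plan=[
    {"gripper": 1.5,"slide": [0.15,-0.06,0],"delta_rot": [0,0.2,-0.8]},
  ],
)

```text
time: 9.27
eef_pos: [529.0, -227.1, 102.2]
tool_rot: [0.554, 0.439, 0.554, -0.44]
wrist_force: [0.5, 0.2, 9.2]
width: 20.7
```

move_arm(
  plan=[
    {"gripper": 1.5,"slide": [0.18,-0.06,0],"delta_rot": [0,0.2,-0.8]},
  ],
)

```text
time: 9.35
eef_pos: [529.6, -227.1, 102.2]
tool_rot: [0.551, 0.437, 0.557, -0.443]
wrist_force: [0.6, 0.7, 8.2]
width: 21.0
```

Run:
```python
from h import *
st()
```

```text
t 9.35 p [ 529.6 -227.1  102.2] x [-0.012 -0.001 -1.   ] yaw y 13.1 F [0.58 0.69 8.16] w 21.0 q [-0.4   0.48  0.01  1.11 -0.01  0.94]
```

move_arm(
  plan=[
    {"gripper": 1.5,"slide": [0.15,-0.1,0],"delta_rot": [0,0,0.4]},
    {"gripper": 1.5,"slide": [0.2,-0.15,0],"delta_rot": [0,0,0.6]},
  ],
)

```text
time: 9.52
eef_pos: [529.0, -227.3, 101.8]
tool_rot: [0.554, 0.44, 0.554, -0.439]
wrist_force: [-1.9, 0.8, 11.2]
width: 20.9
```

Run:
```python
from h import *
st()
```

```text
t 9.52 p [ 529.  -227.3  101.8] x [ 0.001  0.001 -1.   ] yaw y 13.1 F [-1.92  0.81 11.23] w 20.9 q [-0.41  0.47 -0.01  1.09  0.    0.93]
```

move_arm(
  plan=[
    {"gripper": 1.5,"slide": [0.22,0,0],"delta_rot": [0,0,0]},
  ],
)

```text
time: 9.6
eef_pos: [529.2, -227.3, 101.4]
tool_rot: [0.554, 0.44, 0.553, -0.439]
wrist_force: [-4.3, 1.1, 15.0]
width: 20.4
```

move_arm(
  plan=[
    {"gripper": 1.5,"slide": [0.25,0,0],"delta_rot": [0,0,0]},
  ],
)

```text
time: 9.68
eef_pos: [529.2, -227.4, 101.1]
tool_rot: [0.555, 0.44, 0.553, -0.439]
wrist_force: [-5.0, 0.5, 16.9]
width: 20.9
```

Run:
```python
from h import *
st()
```

```text
t 9.68 p [ 529.2 -227.4  101.1] x [ 0.004  0.    -1.   ] yaw y 13.1 F [-5.03  0.51 16.93] w 20.9 q [-0.41  0.47 -0.01  1.09  0.    0.93]
```

move_arm(
  plan=[
    {"gripper": 1.5,"slide": [-0.05,-0.1,0],"delta_rot": [0,0,0]},
    {"gripper": 1.5,"slide": [-0.1,-0.15,0],"delta_rot": [0,0,0.1]},
    {"gripper": 1.5,"slide": [-0.1,-0.15,0],"delta_rot": [0,0,0.1]},
  ],
)

```text
time: 9.93
eef_pos: [528.5, -227.3, 103.4]
tool_rot: [0.556, 0.442, 0.552, -0.437]
wrist_force: [-0.6, 0.6, 7.3]
width: 20.7
```

Run:
```python
from h import *
st();print(manip.state()['moment'].round(3));c=snap('wrist','w7');d=load('w6')
t=d['image'][255:320,225:290];r=cv2.matchTemplate(c['image'][235:340,205:310],t,cv2.TM_CCOEFF_NORMED);m=cv2.minMaxLoc(r);print(m[1],np.array(m[3])-20)
st();go([527.5,-226.8,100],13)
```

```text
t 9.93 p [ 528.5 -227.3  103.4] x [ 0.008  0.001 -1.   ] yaw y 13.2 F [-0.62  0.59  7.26] w 20.7 q [-0.41  0.47 -0.01  1.09  0.    0.93]
[ 0.416  0.103 -0.022]
0.8772409558296204 [0 0]
t 9.98 p [ 528.5 -227.3  103.3] x [ 0.008  0.001 -1.   ] yaw y 13.2 F [-0.73  2.19  6.72] w 21.1 q [-0.41  0.47 -0.01  1.09  0.    0.93]
slide cm [ 0.33 -0.09 -0.07] rot [ 0.15  0.03 -0.46]
```

move_arm(
  plan=[
    {"gripper": 1.5,"slide": [0,-0.08,-0.1],"delta_rot": [0,0,-0.4]},
    {"gripper": 1.5,"slide": [0,-0.1,-0.1],"delta_rot": [0,0,-0.4]},
    {"gripper": 1.5,"slide": [0.1,-0.1,-0.1],"delta_rot": [0,0,-0.4]},
    {"gripper": 1.5,"slide": [0.2,-0.1,-0.1],"delta_rot": [0,0,-0.4]},
  ],
)

```text
time: 10.32
eef_pos: [528.5, -226.8, 102.3]
tool_rot: [0.555, 0.44, 0.553, -0.439]
wrist_force: [1.3, -1.1, 8.2]
width: 20.5
```

Run:
```python
from h import *
st();print(manip.state()['moment'].round(3))
```

```text
t 10.32 p [ 528.5 -226.8  102.3] x [ 0.004 -0.001 -1.   ] yaw y 13.2 F [ 1.31 -1.12  8.19] w 20.5 q [-0.41  0.47 -0.01  1.09  0.    0.94]
[ 0.012 -0.233  0.006]
```

move_arm(
  plan=[
    {"gripper": 1.5,"slide": [0.1,0,0],"delta_rot": [0,0,-0.2]},
    {"gripper": 1.5,"slide": [0.2,0,0],"delta_rot": [0,0,-0.2]},
  ],
)

```text
time: 10.48
eef_pos: [529.0, -227.0, 101.6]
tool_rot: [0.555, 0.439, 0.553, -0.44]
wrist_force: [-1.7, 1.2, 13.7]
width: 21.1
```

move_arm(
  plan=[
    {"gripper": 1.5,"slide": [0.22,0,0],"delta_rot": [0,0,0]},
  ],
)

```text
time: 10.57
eef_pos: [529.1, -227.1, 101.1]
tool_rot: [0.556, 0.439, 0.553, -0.439]
wrist_force: [-4.8, 1.2, 15.7]
width: 20.7
```

Run:
```python
from h import *
st();print(manip.state()['moment'].round(3))
```

```text
t 10.57 p [ 529.1 -227.1  101.1] x [ 0.003 -0.003 -1.   ] yaw y 13.2 F [-4.79  1.22 15.69] w 20.7 q [-0.4   0.47 -0.01  1.08 -0.    0.94]
[ 0.35   1.178 -0.031]
```

move_arm(
  plan=[
    {"gripper": 1.5,"slide": [-0.05,-0.05,0],"delta_rot": [0,0,0]},
    {"gripper": 1.5,"slide": [-0.1,-0.08,-0.05],"delta_rot": [0,0,0]},
    {"gripper": 1.5,"slide": [-0.15,-0.08,-0.05],"delta_rot": [0,0,0]},
  ],
)

```text
time: 10.82
eef_pos: [528.7, -226.8, 103.5]
tool_rot: [0.556, 0.44, 0.552, -0.439]
wrist_force: [0.0, 0.6, 5.8]
width: 21.1
```

move_arm(
  plan=[
    {"gripper": 1.5,"slide": [-0.1,0,0],"delta_rot": [0,0,0]},
    {"gripper": 1.5,"slide": [-0.15,0,0],"delta_rot": [0,0,0]},
  ],
)

```text
time: 10.98
eef_pos: [528.5, -226.6, 104.3]
tool_rot: [0.556, 0.44, 0.552, -0.439]
wrist_force: [2.5, -1.1, -2.1]
width: 21.1
```

Run:
```python
from h import *
st();print(manip.state()['moment'].round(3))
```

```text
t 10.98 p [ 528.5 -226.6  104.3] x [ 0.004 -0.002 -1.   ] yaw y 13.2 F [ 2.51 -1.11 -2.11] w 21.1 q [-0.4   0.47 -0.01  1.09 -0.    0.94]
[-0.112 -0.532  0.017]
```

move_arm(
  plan=[
    {"gripper": 1.5,"slide": [-0.1,0,0],"delta_rot": [0,0,0]},
    {"gripper": 1.5,"slide": [-0.1,0,0],"delta_rot": [0,0,0]},
  ],
)

```text
time: 11.15
eef_pos: [528.4, -226.5, 104.4]
tool_rot: [0.556, 0.44, 0.553, -0.439]
wrist_force: [2.1, -0.5, -3.7]
width: 20.9
```

Run:
```python
from h import *
st();print(manip.state()['moment'].round(3))
c=snap('wrist','w8');st()
```

```text
t 11.15 p [ 528.4 -226.5  104.4] x [ 0.004 -0.002 -1.   ] yaw y 13.2 F [ 2.14 -0.46 -3.71] w 20.9 q [-0.4   0.47 -0.01  1.09 -0.    0.94]
[-0.244 -0.698  0.03 ]
t 11.2 p [ 528.5 -226.5  104.4] x [ 0.004 -0.002 -1.   ] yaw y 13.2 F [ 2.45 -0.07 -4.61] w 20.6 q [-0.4   0.47 -0.01  1.09 -0.    0.94]
```

The tube now resists an upward pull. The earlier steep rise of about 8 N/mm below z≈102.5 was therefore the rubber stop, so it was already caught. I'll unload it and let go.

move_arm(
  plan=[
    {"gripper": 1.5,"slide": [0.05,-0.02,0],"delta_rot": [0,0,0]},
    {"gripper": 2.4,"slide": [0.05,-0.02,0],"delta_rot": [0,0,0]},
    {"gripper": 2.8,"slide": [0.05,-0.02,0],"delta_rot": [0,0,0]},
    {"gripper": 4,"slide": [0.05,-0.02,0],"delta_rot": [0,0,0]},
    {"gripper": 5,"slide": [0.05,-0.02,0],"delta_rot": [0,0,0]},
    {"gripper": 5,"slide": [0.05,-0.02,0],"delta_rot": [0,0,0]},
    {"gripper": 5,"slide": [0.05,-0.02,0],"delta_rot": [0,0,0]},
    {"gripper": 5,"slide": [0.05,-0.02,0],"delta_rot": [0,0,0]},
  ],
  grip_force=20,
)

```text
time: 11.87
eef_pos: [528.1, -226.5, 103.8]
tool_rot: [0.555, 0.44, 0.553, -0.439]
wrist_force: [-0.5, 0.2, -0.0]
width: 50.2
```

Run:
```python
from h import *
st();c=snap('wrist','w9');d=load('w8')
t=d['image'][255:320,225:290]
for x in(c,):
  r=cv2.matchTemplate(x['image'][235:340,205:310],t,cv2.TM_CCOEFF_NORMED);m=cv2.minMaxLoc(r);print(m[1],np.array(m[3])-20)
cv2.imwrite('pics/w9c.png',cv2.resize(cv2.convertScaleAbs(np.hstack([d['image'][170:340,170:350],c['image'][170:340,170:350]])[:,:,::-1],alpha=1.8),(796,376),interpolation=2))
```

```text
t 11.87 p [ 528.1 -226.5  103.8] x [ 0.003 -0.002 -1.   ] yaw y 13.2 F [-0.49  0.23 -0.04] w 50.2 q [-0.4   0.47 -0.01  1.09 -0.    0.94]
0.6528385281562805 [0 1]
```

View pics/w9c.png

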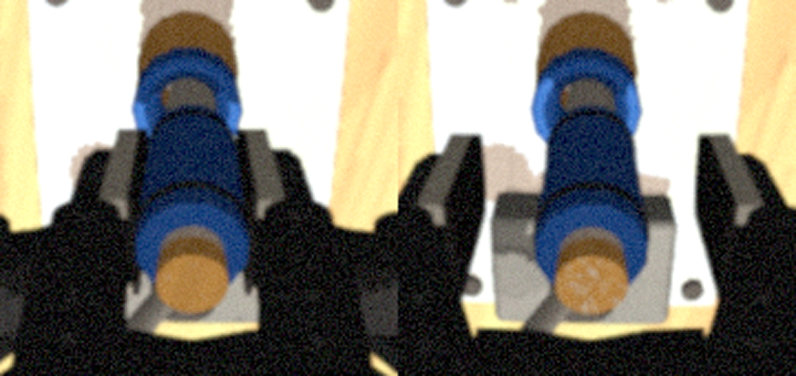

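The left half is before release and the right half after. With the fingers open, the tube stayed upright in the coupling at the same height (shift ≤1 px). I'll rise clear and go to the lever.

move_arm(
  plan=[
    {"gripper": 5,"slide": [-1,0,0],"delta_rot": [0,0,0]},
    {"gripper": 5,"slide": [-3,0,0],"delta_rot": [0,0,0]},
    {"gripper": 5,"slide": [-6,0,0],"delta_rot": [0,0,0]},
    {"gripper": 5,"slide": [-9,0,0],"delta_rot": [0,0,0]},
    {"gripper": 5,"slide": [-10,0,0],"delta_rot": [0,0,0]},
    {"gripper": 5,"slide": [-10,0,0],"delta_rot": [0,0,0]},
  ],
)

```text
time: 12.42
eef_pos: [530.0, -227.3, 208.4]
tool_rot: [0.558, 0.44, 0.55, -0.438]
wrist_force: [0.5, -0.4, -0.3]
width: 50.1
```

Run:
```python
from h import *
st();c=snap('wrist','w10');go([467.5,-322.5,200],13)
for z in (154,):print('nozzle pred',wproj(c,[527.5,-226.5,z]))
h=cv2.cvtColor(c['image'],cv2.COLOR_RGB2HSV)
m=cv2.inRange(h,(100,110,25),(130,255,255));m[:,:200]=0;m[:,320:]=0
for q in cv2.findContours(m,0,1)[0]:
    if cv2.contourArea(q)>40: print(cv2.contourArea(q),cv2.boundingRect(q))
t=cv2.inRange(h,(8,40,90),(30,200,255));cv2.imwrite('pics/w10.png',c['image'][:,:,::-1])
```

```text
t 12.42 p [ 530.  -227.3  208.4] x [ 0.011 -0.005 -1.   ] yaw y 13.2 F [ 0.54 -0.37 -0.27] w 50.1 q [-0.4   0.39  0.16  1.32 -0.    0.94]
slide cm [ 0.57 -8.16  7.92] rot [ 0.18  0.29 -0.36]
nozzle pred (np.float64(250.97734836266704), np.float64(207.31704922963772))
906.5 (237, 162, 31, 50)
```

move_arm(
  plan=[
    {"gripper": 5,"slide": [0,-2.5,2.5],"delta_rot": [0,0.3,-0.6]},
    {"gripper": 3,"slide": [0.5,-5,5],"delta_rot": [0,0.3,-0.6]},
    {"gripper": 0,"slide": [0.6,-8.2,7.9],"delta_rot": [0,0.3,-0.6]},
    {"gripper": 0,"slide": [0.6,-8.2,7.9],"delta_rot": [0,0.3,-0.6]},
    {"gripper": 0,"slide": [0.6,-8.2,7.9],"delta_rot": [0,0.3,-0.6]},
    {"gripper": 0,"slide": [0.6,-8.2,7.9],"delta_rot": [0,0.3,-0.6]},
    {"gripper": 0,"slide": [0.6,-8.2,7.9],"delta_rot": [0,0.3,-0.6]},
    {"gripper": 0,"slide": [0.6,-8.2,7.9],"delta_rot": [0,0.3,-0.6]},
  ],
)

```text
time: 13.13
eef_pos: [467.6, -321.2, 199.1]
tool_rot: [0.553, 0.438, 0.556, -0.44]
wrist_force: [-0.0, -0.0, 0.2]
width: 0.2
```

Run:
```python
from h import *
st();c=snap('wrist','w11');go([467.5,-322.5,98],13)
h=cv2.cvtColor(c['image'],cv2.COLOR_RGB2HSV)
m=cv2.inRange(h,(22,150,70),(33,255,255))
for q in cv2.findContours(m,0,1)[0]:
    if cv2.contourArea(q)>40: e=cv2.minEnclosingCircle(q);print(e,wonz(c,*e[0],109))
t=snap('top','t11');h=cv2.cvtColor(t['image'],cv2.COLOR_RGB2HSV);m=cv2.inRange(h,(22,150,100),(33,255,255))[185:215,340:372]
M=cv2.moments(m,True);print('top knob',M['m10']/M['m00']+340,M['m01']/M['m00']+185)
```

```text
t 13.13 p [ 467.6 -321.2  199.1] x [-0.005 -0.    -1.   ] yaw y 13.3 F [-0.01 -0.04  0.16] w 0.2 q [-0.6   0.39  0.13  1.32 -0.    0.74]
slide cm [10.13 -0.    0.12] rot [ 0.3  -0.04  0.26]
((312.3907165527344, 197.35519409179688), 14.875541687011719) [ 513.5 -312.1  109. ]
top knob 354.5217391304348 202.41304347826087
```

View pics/w11.png

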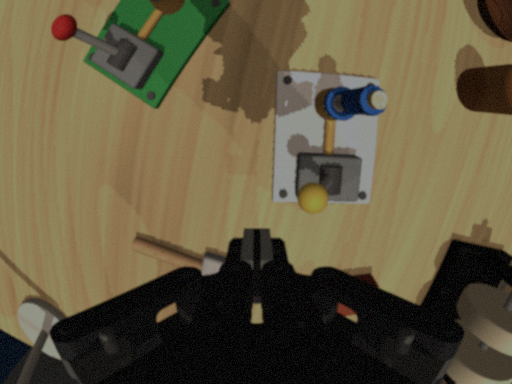

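The tube stands upright in the coupling at (355,100). The knob is at (312,197), which puts it at world (513,-312,109), still shut. I'll lower the closed fingers to its -x side and push.

move_arm(
  plan=[
    {"gripper": 0,"slide": [3,0,0.1],"delta_rot": [0.3,0,0.3]},
    {"gripper": 0,"slide": [6,0,0.1],"delta_rot": [0.3,0,0.3]},
    {"gripper": 0,"slide": [9,0,0.1],"delta_rot": [0.3,0,0.3]},
    {"gripper": 0,"slide": [10.1,0,0.1],"delta_rot": [0.3,0,0.3]},
    {"gripper": 0,"slide": [10.1,0,0.1],"delta_rot": [0.3,0,0.3]},
    {"gripper": 0,"slide": [10.1,0,0.1],"delta_rot": [0.3,0,0.3]},
  ],
)

```text
time: 13.73
eef_pos: [467.6, -321.6, 98.1]
tool_rot: [0.553, 0.44, 0.554, -0.44]
wrist_force: [0.7, -0.2, 1.3]
width: 0.1
```

move_arm(
  plan=[
    {"gripper": 0,"slide": [0,1,0],"delta_rot": [0,0,0]},
    {"gripper": 0,"slide": [0,2,0],"delta_rot": [0,0,0]},
    {"gripper": 0,"slide": [0,3,0],"delta_rot": [0,0,0]},
    {"gripper": 0,"slide": [0,4,0],"delta_rot": [0,0,0]},
    {"gripper": 0,"slide": [0,5,0],"delta_rot": [0,0,0]},
    {"gripper": 0,"slide": [0,6,0],"delta_rot": [0,0,0]},
    {"gripper": 0,"slide": [0,6.8,0],"delta_rot": [0,0,0]},
    {"gripper": 0,"slide": [0,7.3,0],"delta_rot": [0,0,0]},
  ],
)

```text
time: 14.4
eef_pos: [540.1, -304.7, 97.9]
tool_rot: [0.554, 0.44, 0.554, -0.439]
wrist_force: [-0.6, -0.6, -1.3]
width: -0.5
```

```bash
cat > k.py <<'E'
from h import *
import sys
st();c=snap('wrist',sys.argv[1]);h=cv2.cvtColor(c['image'],cv2.COLOR_RGB2HSV)
m=cv2.inRange(h,(22,150,70),(33,255,255))
for q in cv2.findContours(m,0,1)[0]:
    if cv2.contourArea(q)>40:
        e=cv2.minEnclosingCircle(q);p=wonz(c,*e[0],108);print(e,p,'s along base x',((p[:2]-[545.5,-304.5])@[.974,.225]).round(1))
E
python3 k.py w12
```

```text
t 14.4 p [ 540.1 -304.7   97.9] x [ 0.     0.001 -1.   ] yaw y 13.1 F [-0.56 -0.63 -1.32] w -0.5 q [-0.51  0.56  0.13  1.14  0.    0.83]
((311.129150390625, 259.0430603027344), 23.905637741088867) [ 569.2 -302.4  108. ] s along base x 23.6
```

move_arm(
  plan=[
    {"gripper": 0,"slide": [0,0.5,0],"delta_rot": [0,0,0]},
    {"gripper": 0,"slide": [0,0.9,0],"delta_rot": [0,0,0]},
    {"gripper": 0,"slide": [0,1.2,0],"delta_rot": [0,0,0]},
  ],
)

```text
time: 14.7
eef_pos: [552.4, -301.5, 97.4]
tool_rot: [0.553, 0.44, 0.554, -0.439]
wrist_force: [-0.2, -0.2, -1.4]
width: -0.0
```

```bash
python3 k.py w13
```

```text
t 14.7 p [ 552.4 -301.5   97.4] x [-0.     0.002 -1.   ] yaw y 13.1 F [-0.18 -0.18 -1.41] w -0.0 q [-0.5   0.58  0.16  1.15  0.    0.84]
((310.5, 253.5), 23.505416870117188) [ 580. -296.  108.] s along base x 35.5
```

move_arm(
  plan=[
    {"gripper": 0,"slide": [0,0.2,0],"delta_rot": [0,0,0]},
    {"gripper": 0,"slide": [0,0.4,0],"delta_rot": [0,0,0]},
    {"gripper": 0,"slide": [0,0.4,0],"delta_rot": [0,0,0]},
  ],
)

```text
time: 15.0
eef_pos: [555.7, -300.7, 97.4]
tool_rot: [0.553, 0.44, 0.555, -0.44]
wrist_force: [-3.6, -1.5, 0.3]
width: -0.3
```

```bash
python3 k.py w14
```

```text
t 15.0 p [ 555.7 -300.7   97.4] x [-0.002  0.002 -1.   ] yaw y 13.1 F [-3.62 -1.51  0.33] w -0.3 q [-0.5   0.58  0.17  1.16  0.    0.85]
((308.68328857421875, 254.98956298828125), 23.108505249023438) [ 582.6 -296.1  108. ] s along base x 38.0
```

The push force is up to 3.9 N and the knob is at s=38 mm, so the lever is at its end stop. I'll back off, rise and check from above.

move_arm(
  plan=[
    {"gripper": 0,"slide": [0,-1,0],"delta_rot": [0,0,0]},
    {"gripper": 0,"slide": [0,-2.5,0],"delta_rot": [0,0,0]},
    {"gripper": 0,"slide": [0,-4,0],"delta_rot": [0,0,0]},
    {"gripper": 0,"slide": [-3,-5,0],"delta_rot": [0,0,0]},
    {"gripper": 0,"slide": [-6,-6,0],"delta_rot": [0,0,0]},
    {"gripper": 0,"slide": [-9,-8,0],"delta_rot": [0,0,0]},
    {"gripper": 0,"slide": [-12,-8.8,0],"delta_rot": [0,0,0]},
    {"gripper": 0,"slide": [-12,-8.8,0],"delta_rot": [0,0,0]},
    {"gripper": 0,"slide": [-12,-8.8,0],"delta_rot": [0,0,0]},
  ],
)

```text
time: 15.8
eef_pos: [471.8, -322.1, 220.7]
tool_rot: [0.556, 0.441, 0.552, -0.439]
wrist_force: [-0.4, -0.4, 0.0]
width: -0.4
```

```bash
python3 k.py w15
python3 - <<'E'
from h import *
c=load('w15');h=cv2.cvtColor(c['image'],cv2.COLOR_RGB2HSV)
for n,p in dict(nozzle=[527.5,-226.5,154],grip=[527.5,-226.5,120]).items():print(n,wproj(c,p))
cv2.imwrite('pics/w15.png',c['image'][:,:,::-1])
E
```

```text
t 15.8 p [ 471.8 -322.1  220.7] x [ 0.006 -0.002 -1.   ] yaw y 13.1 F [-0.42 -0.35  0.04] w -0.4 q [-0.6   0.38  0.18  1.36  0.    0.74]
((373.9210510253906, 188.55262756347656), 12.619890213012695) [ 581.  -297.5  108. ] s along base x 36.2
nozzle (np.float64(360.1274938244288), np.float64(96.60064672667636))
grip (np.float64(346.29799415242314), np.float64(97.83405134600625))
```

View pics/w15.png

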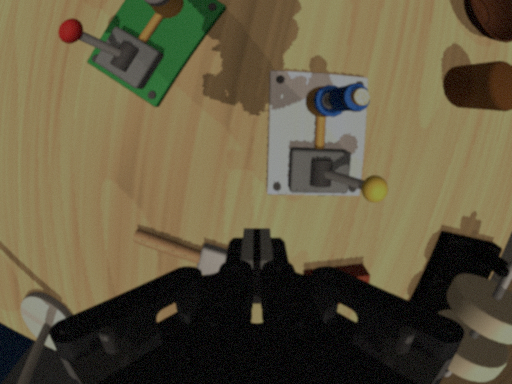

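The knob leans over at (374,188), about 0.97 rad. The tube stands upright with its nozzle at (361,97), against a prediction of (360,97). I'm handing the job in.

```bash
python3 -c "
from plant import manip
print(manip.close_job())"
```

```text
the job is handed in; nothing more can be done
None
```

The blue tube from the rack is in the blue-collared coupling and let go. The yellow lever is swung fully over, and I handed the job in at about 16 s.

**Tube held:**
- Before I let go, it resisted an upward pull of about 4–5 N on the wrist reading.
- When the fingers opened, its height changed by no more than 1 pixel.
- In the last picture it stands upright, with the nozzle within about 1 pixel of the predicted spot.

I could not read the check-valve travel directly.

**Lever:** the last measurement puts the knob 36 mm past the pivot, about 0.97 rad. The push force rose to about 4 N at the end stop.

**What did not go cleanly:**
- **Missed catch:** I did not notice the catch when it happened and kept pressing on the rubber stop. The wrist force read up to about 17 N, with 5 N sideways, so I went over the 15 N you asked for. I estimate the force on the valve stayed below the 21 N limit.
- **Refused move:** one move was refused because its rows had no turn values. Nothing moved, but it cost a repeated picture.

The arm never went near the orange tube, the red levers or the bystanders, apart from lifting the blue tube out beside the orange one. I did not re-measure them at the end.

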